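# Clamp the green specimen with three ratchet clicks

## Robot

A 6-joint arm with a two-finger parallel gripper is mounted at the origin on the work surface. World frame = base frame: x ahead of the robot, y to its left, z up, the work surface at z = 0. Lengths are in m, angles in rad, forces in N, time in s.
With the tool pointing down it reaches from about 0.25 to 0.725 m from the base axis. Payload 9.7 kg.
Tool frame: the origin (TCP) lies at the centre of the arm's flange, where the gripper is bolted on; the fingertips stand 173 mm ahead of it and the grasp point (between the pads) lies 155 mm ahead of it; z points along the fingers, y is the line along which they close (so a half turn about z gives the same grasp; the last joint's range is limited). The gripper opens to 85 mm and grips with 20 to 120 N. Pads are 22 mm wide; open, the fingers measure 114 mm over their backs; the gripper's body (76 mm by 85 mm) begins 54 mm behind the grasp point. The pads swing forward as they close: fully open they stand 13 mm farther back than shut.
Start: joints at [1.179, 0.087, 0.176, 1.66, 0, 1.571], TCP at [0.21, 0.508, 0.405] pointing down, gripper open.
Joint ranges: [-3.13, 3.13], [-0.85, 1.81], [-1.15, 1.24], [-2.2, 2.28], [-1.44, 1.52], [-3.14, 3.14]. Speed limits (rad/s): [2.22, 2.22, 2.57, 3.14, 3.14, 3.14].

## Interface

Orientations are given as a unit quaternion [w, x, y, z].
In Python, from rig import r, optics gives the robot as it stands. The module is installed in compiled form; this text tells all that it offers.
- The arm moves only by the shell command python3 -m pendant 'ROWS' [FORCE]. ROWS is JSON, a list of rows, each a list of 7 numbers: the gripper's target within -1 to 1 (fully open at 1, half-way at 0, shut at -1), then the shift along the world's x, y, z in mm, then the turn, a rotation vector about the world's x, y, z in degrees. In form: [[claw, dx, dy, dz, rx, ry, rz], ...]. A call has 1 to 8 rows; each row shifts and turns the commanded pose from where the row before left it; what a row does not reach is not made up. A row lasts 1/12 s, in which the tool goes at most 41.7 mm and 7.16 degrees, less where a joint would pass 70% of its speed; a pose out of reach is approached as far as the arm can. A call with a gripper value outside its range is refused whole. The fingers move at their own pace and stop on an object; FORCE is the grip in N (left out, the last holds). Time passes only in rows, so rows that do not move let the fingers close. It gives the time, the measured TCP pose, the force, the opening and the grip force at its end, in the units of the state.
- r.read_state(): the state, without advancing time (a new reading comes with each control period).
- optics.camera(name): name is "side" or "top" or "wrist"; returns a dict with "image" (400x640x3 uint8, red, green, blue), "camera_matrix" (3x3 intrinsics, pixels), "world_from_camera" (4x4, takes a point from camera to world coordinates). Camera axes: x right, y up, looking along -z (the intrinsics and any distortion apply to the point x, -y, -z); pixel columns grow to the right and rows downward; lengths in m; the calibration is good to about 2 mm. A picture is of the moment at which its call begins. There is no depth.
- r.sign_off(): hands the job in; it is judged then, once.
Trained networks look in a picture, given as the dict that the camera call returned (one of the last four; its "shot" number tells which), for a name from the list of things; names that differ only in an ending like _2 or _b are one class to them, and where a whole thing is asked for, a point or a joint stands for the part that bears it (a point fixed in the world has none). Each returns a list of dicts, best first, with "conf" (0 to 1); they miss things now and then, are a little off and sometimes report something else, mostly with a low value. They report only what shows in the picture. A call takes as long as a camera call. They do not tell look-alikes from the thing itself.
- optics.masks_of(label, picture): "mask" (400x640 bool, what is visible of it) and "extent" ([left, top, width, height] in pixels, round what is visible of it).
The state is a dict: "clock": time; "joint_pos": joint angles; "qd": joint speeds; "tau": joint torques, N m; "position": TCP position; "ee_rot": TCP orientation; "force": force on the tool from outside, world axes, zero at the start; "ft_torque": the same for the moment, N m; "opening": finger opening in m; "finger_force": force on a finger pad.
Only numpy, scipy, OpenCV 4.12 (cv2) and the standard library are available. Lean on these libraries where they do the work, as an engineer would, in place of code of your own. Each camera call takes 0.05 s, during which the arm holds its last target. There are 200 camera calls.

## Task

Stand the green specimen mount on the bed of the clamp, between its moving jaw and the vee block, and let go of it. Then turn the clamp's black ratchet knob clockwise until the jaw holds the mount hard in the vee and the ratchet has clicked exactly three times, no more; be gentle with mount and clamp, let go of the knob, and leave everything else on the bench where it is.

Things in the scene. Friction and masses are not known exactly. Their poses are not given: they have to be found in the camera images.
- clamp: specimen clamp, fixed to the bench: grey base plate 110 x 220 mm, 16 mm high, long along its y; origin under its middle at bench height. At the -y end a blue gear housing (x +-32, y -101..-35 mm, 54 mm high) with collar and black knob on top; in front of it the moving jaw (46 mm wide across x, black sprung face that gives about 2 mm); towards +y a vee block opening to the jaw, which the last user set anywhere over 15 mm along y
- clamp_bed (a point): loading point on the clamp's steel bed (bed top 20 mm above the bench), 14 mm towards +y from the clamp's middle; a mount stood with its axis here is 3 mm clear of the open jaw and 3 to 18 mm clear of the vee block (how much is not known). Jaw and vee block stand 11.5 mm above the bed; nothing stands beside the mount along x. Axes as the clamp's
- knob_grip (a point): middle of the black fluted ratchet knob, on its upright axis, half-way up; knob 36 mm in diameter, 24 mm high (63.5 to 87.5 mm above the bench). Clockwise from above, knob, collar and jaw move together (8 mm a rad, about 0.18 N m while turning) until the jaw has pushed the mount hard into the vee; then collar and jaw stop, but for a slight spring-back, and the knob slips over its ratchet in clicks
- knob_mark (a point): outer end of the white line on the knob's top, 14 mm from its axis, turning with the knob. One click = 18 degrees of the knob against the collar: the torque rises to about 0.27 N m in the first third, then drops to about -0.1 as the knob snaps into the next notch. Let go, the knob stays in its notch and the jaw stays shut. Turning it back would open the jaw
- collar_top (a point): middle of the top of the aluminium collar under the knob (49 mm in diameter, 62.5 mm above the bench), on the knob's axis, turning with the collar; its y axis points along the collar's red zero line, where the knob's white line stands at the start; black lines follow every 18 degrees, one a click
- green_mount_center (a point): green resin specimen mount, an upright cylinder 32 mm in diameter and 28 mm high, with a bright metal piece in its top face; this point is its centre, half-way up (14 mm); its z axis is the cylinder's axis
- black_mount_center (a point): black resin specimen mount, an upright cylinder 32 mm in diameter and 28 mm high, with a bright metal piece in its top face; this point is its centre, half-way up (14 mm); its z axis is the cylinder's axis; not wanted now
- red_mount_center (a point): red resin specimen mount, an upright cylinder 32 mm in diameter and 28 mm high, with a bright metal piece in its top face; this point is its centre, half-way up (14 mm); its z axis is the cylinder's axis; not wanted now
- tweezers: steel tweezers lying flat, 135 mm long along x, 6 mm high; origin under their middle; leave alone
- petri_dish: clear petri dish, 60 mm in diameter, 14 mm high; origin at the centre of its underside; leave alone
- dropper: amber dropper bottle, 32 mm in diameter, 75 mm high; origin at the centre of its underside; leave alone
- vial: glass vial with a red cap, 26 mm in diameter, 50 mm high; origin at the centre of its underside; leave alone
- loupe: black eye loupe standing on the bench, 42 mm in diameter, 36 mm high; origin at the centre of its underside; leave alone
Things that resemble listed ones, but are neither listed nor needed, are in the scene too. Of the things that look like the part that bears green_mount_center, take the one that is farthest to the robot's right at the start. There is more than one size of the clamp; the one meant has the size given above.

How it is judged:
On the way, in this order (a step that is already met when the one before it is completed fails the run):
1. the green mount stands upright on the clamp's bed between the jaws, let go (x of green_mount_center in the frame of clamp between -0.008 and 0.008 m and y of green_mount_center in the frame of clamp between 0.008 and 0.036 m and z of green_mount_center in the frame of clamp between 0.032 and 0.0365 m and angle between green_mount_center's own z axis and vertical below 0.06 rad and contact force between the fingers and green_mount below 0.05 N and linear speed of green_mount below 0.02 m/s), for 0.2 s.
2. the jaw presses the mount into the vee (contact force between clamp and green_mount above 8 N), for 0.05 s.
At the end, for the whole second after the job is handed in: The green mount stands upright on the bed, pressed by the jaw into the vee (contact forces of clamp on mount above 3 N in sum), at rest, let go; the knob's white line rests in the third notch clockwise from the collar's red line (within 0.4 of a click) (x of green_mount_center in the frame of clamp between -0.008 and 0.008 m and y of green_mount_center in the frame of clamp between 0.008 and 0.036 m and z of green_mount_center in the frame of clamp between 0.032 and 0.0365 m and angle between green_mount_center's own z axis and vertical below 0.06 rad and contact force between clamp and green_mount above 3 N and y of knob_mark in the frame of collar_top between 0.0067 and 0.0096 m and x of knob_mark in the frame of collar_top above 0.0097 m and linear speed of green_mount below 0.01 m/s); the robot touches nothing.
It fails at once if the ratchet is clicked past the third notch (y of knob_mark in the frame of collar_top below 0.006 m and x of knob_mark in the frame of collar_top above 0 m).
It fails at once if another thing on the bench is disturbed (moved more than 20 mm) (distance of any of black_mount_center, red_mount_center, tweezers, petri_dish, dropper, vial, loupe from where it was at the start of the episode above 0.02 m).
It fails at once if the mount is pressed down on or against the clamp with over 25 N while it is held (contact force between the fingers and green_mount above 1 N and contact force between clamp and green_mount above 25 N).
It fails at once if the mount is crushed in the clamp (contact forces over 70 N in sum) (contact force between clamp and green_mount above 70 N).
It also fails if it takes over 72 s, if anything falls off the work surface, if the arm or the gripper's body presses on something with over 40 N, if the wrist force passes 120 N, or if a joint passes its speed limit or range.

## Working session

There is one attempt and no reset: what is moved stays moved. The work goes in short steps, Python scripts to look and compute and a shell command to move; the robot and the scene stay as the last step left them, time stands still between calls to the robot, and variables do not carry over. Pictures are saved under pics/ and viewed, at most 10 in all, crops included, and the job is handed in when it is done.

```bash
mkdir -p pics; cat > h.py <<'E'
import numpy as np, cv2
from rig import r, optics
def ray(p,u,v):
    K=p["camera_matrix"];T=np.array(p["world_from_camera"])
    d=T[:3,:3]@np.array([(u-K[0][2])/K[0][0],-(v-K[1][2])/K[1][1],-1.]);return T[:3,3],d
def at(p,u,v,z):
    o,d=ray(p,u,v);return (o+d*(z-o[2])/d[2])
def proj(p,X):
    K=p["camera_matrix"];T=np.linalg.inv(p["world_from_camera"]);c=T[:3,:3]@np.array(X)+T[:3,3]
    return np.array([K[0][0]*c[0]/-c[2]+K[0][2],K[1][1]*c[1]/c[2]*1+K[1][2]])
def save(n,im): cv2.imwrite("pics/"+n,im[:,:,::-1])
E
python3 - <<'E'
from h import *
p=optics.camera("top");q=optics.camera("side")
save("a.png",np.vstack([p["image"],q["image"]])[:, :])
cv2.imwrite("pics/a.png",cv2.resize(cv2.imread("pics/a.png"),(480,600)))
save("top.png",p["image"])
for n,z in [("green_mount_center",.014),("clamp",.016),("black_mount_center",.014),("red_mount_center",.014),("knob_grip",.0755),("collar_top",.0625)]:
  for m in optics.masks_of(n,p):
    l,t,w,h=m["extent"];print(n,round(m["conf"],2),m["extent"],at(p,l+w/2,t+h/2,z).round(3))
print(p["camera_matrix"],p["world_from_camera"],r.read_state())
E
```

```text
green_mount_center 0.57 [455.3, 203.5, 14.3, 9.8] [ 0.478 -0.243  0.014]
green_mount_center 0.52 [423.1, 187.1, 12.4, 15.6] [ 0.512 -0.155  0.014]
green_mount_center 0.52 [424.6, 225.6, 11.7, 12.5] [ 0.415 -0.158  0.014]
green_mount_center 0.43 [341.7, 158.7, 17.6, 13.2] [0.588 0.055 0.014]
clamp 0.98 [116.8, 249.9, 110.0, 57.3] [0.278 0.521 0.016]
clamp 0.83 [281.7, 148.2, 85.4, 51.8] [0.563 0.125 0.016]
clamp 0.43 [454.7, 204.3, 13.8, 9.6] [ 0.476 -0.24   0.016]
black_mount_center 0.57 [454.0, 177.4, 15.7, 10.5] [ 0.547 -0.241  0.014]
red_mount_center 0.46 [457.1, 155.2, 13.4, 14.3] [ 0.601 -0.247  0.014]
knob_grip 0.89 [180.1, 274.3, 22.7, 18.7] [0.274 0.451 0.075]
knob_grip 0.44 [342.3, 157.2, 16.9, 13.9] [0.582 0.059 0.075]
knob_grip 0.27 [214.4, 133.7, 17.1, 14.8] [0.636 0.386 0.075]
collar_top 0.93 [182.0, 270.1, 29.0, 27.2] [0.273 0.442 0.062]
collar_top 0.8 [343.7, 157.0, 17.5, 19.1] [0.578 0.053 0.062]
[[437.75181865   0.         316.56290577]
 [  0.         437.75181865 191.59233582]
 [  0.           0.           1.        ]] [[ 0.02027888  0.99659844 -0.07987686  0.42218033]
 [-0.99970981  0.01917333 -0.0145835   0.12776138]
 [-0.01300239  0.08014942  0.99669805  1.17875496]
 [ 0.          0.          0.          1.        ]] {'clock': 0.4, 'joint_pos': array([ 1.17899606e+00,  8.69716948e-02,  1.75814199e-01,  1.65980080e+00,
       -1.59448304e-05,  1.57078864e+00]), 'qd': array([-0.00020835, -0.00158739,  0.0003306 , -0.00153632, -0.00094461,
        0.00014178]), 'tau': array([ 1.05770259e-04, -5.19505048e+01,  4.64379752e+01,  3.58628196e-03,
       -9.16152914e-06,  1.05783678e-05]), 'position': array([0.21002082, 0.50832224, 0.40460068]), 'ee_rot': array([-7.94415203e-06,  1.94645759e-01,  9.80873601e-01, -8.09881584e-05]), 'force': array([0.57016925, 1.17240476, 0.84937317]), 'ft_torque': array([-0.02677755,  0.02211015,  0.02459366]), 'finger_force': 0.0, 'opening': 0.0854031922104578}
```

View pics/top.png

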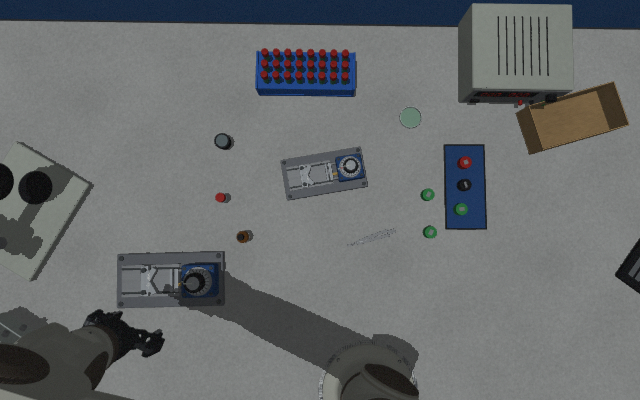

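The top view shows two clamps: one at (325,173), about 82x41 px, which is about 220x110 mm, and a larger one at (170,279), about 107x57 px. The smaller one has the stated size. The green candidates are (428,195), (430,232) and (461,209). The one in the blue rack at (461,209) is farthest right (smallest y), so I'll confirm it in a crop.

```bash
python3 - <<'E'
from h import *
p=optics.camera("top");q=optics.camera("side")
a=cv2.resize(p["image"][130:240,270:500],(800,383),interpolation=cv2.INTER_CUBIC)
b=cv2.resize(q["image"],(346,216))
save("b.png",np.vstack([a,np.hstack([b,np.zeros((216,454,3),np.uint8)])]))
E
```

```text
(no output)
```

View pics/b.png

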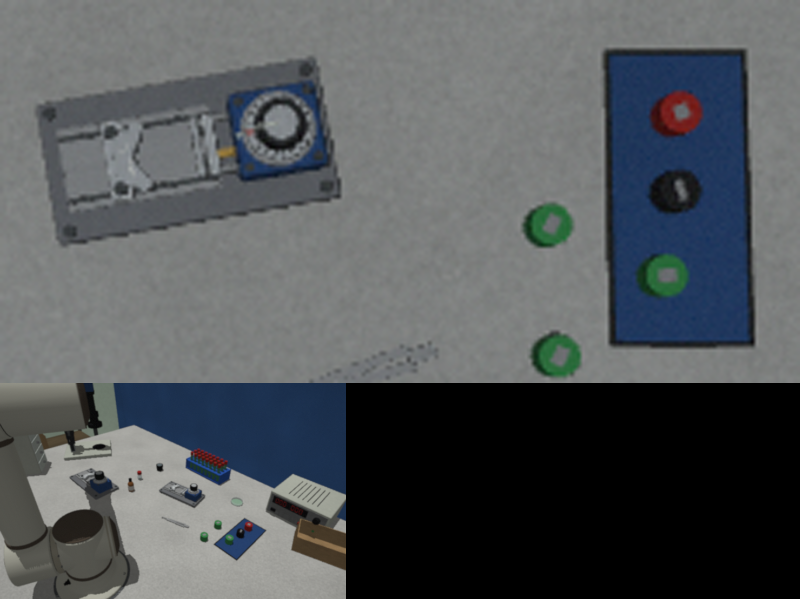

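The crop confirms the green mount at crop (664,275), image (461,209), lying on the flat blue mat and farthest right. The small clamp's knob end points to the right (-y), with its long axis yawed about 9°. Next I'll move above the mount.

```bash
python3 -m pendant '[[1,10,-38,0,0,0,-6.5],[1,13,-38,0,0,0,-6.5],[1,13,-38,0,0,0,-6.5],[1,13,-38,0,0,0,-6.5],[1,13,-38,0,0,0,-6.5],[1,13,-38,0,0,0,-6.5],[1,13,-38,0,0,0,-6.5],[1,13,-38,0,0,0,-6.5]]' 30
python3 -m pendant '[[1,13,-38,0,0,0,-6.5],[1,13,-38,0,0,0,0],[1,13,-38,0,0,0,0],[1,13,-38,0,0,0,0],[1,13,-38,0,0,0,0],[1,13,-38,0,0,0,0],[1,13,-38,0,0,0,0],[1,13,-38,0,0,0,0]]'
python3 -m pendant '[[1,13,-37,-20,0,0,0],[1,13,-37,-20,0,0,0],[1,13,-37,-20,0,0,0],[1,13,-30,-20,0,0,0],[1,0,0,0,0,0,0],[1,0,0,0,0,0,0]]'
python3 - <<'E'
from h import *
s=r.read_state();print(s["position"],s["ee_rot"],s["joint_pos"].round(2))
p=optics.camera("wrist");save("w1.png",p["image"]);print(p["world_from_camera"],p["camera_matrix"])
for m in optics.masks_of("green_mount_center",p):
    l,t,w,h=m["extent"];print(round(m["conf"],2),m["extent"],at(p,l+w/2,t+h/2,.02).round(4))
E
```

```text
clock: 1.17
position: [0.3108, 0.2025, 0.4049]
ee_rot: [0.0, 0.607, 0.795, 0.0]
force: [1.3, -0.3, 0.4]
opening: 0.0855
finger_force: 0.0
clock: 1.83
position: [0.4149, -0.1019, 0.405]
ee_rot: [0.0, 0.649, 0.761, 0.0]
force: [0.9, 0.9, 0.6]
opening: 0.0851
finger_force: 0.0
clock: 2.33
position: [0.4648, -0.236, 0.3259]
ee_rot: [-0.002, 0.65, 0.76, -0.0]
force: [0.1, 1.1, -0.5]
opening: 0.0854
finger_force: 0.0
[ 0.46480377 -0.23597054  0.32594774] [-1.78844815e-03  6.50006766e-01  7.59926204e-01 -4.13935250e-04] [-0.47  0.01 -0.06  1.51  0.    0.95]
[[ 0.98811462 -0.14759792 -0.04294583  0.45337822]
 [ 0.15369842  0.94408627  0.29168117 -0.16140959]
 [-0.00250697 -0.29481513  0.95555102  0.29495099]
 [ 0.          0.          0.          1.        ]] [[277.99296494   0.         322.39110149]
 [  0.         277.99296494 203.57956909]
 [  0.           0.           1.        ]]
0.96 [266.5, 86.7, 35.4, 36.1] [ 0.4157 -0.1555  0.02  ]
0.91 [369.8, 99.7, 37.1, 33.4] [ 0.514  -0.1507  0.02  ]
0.9 [322.7, 178.5, 28.4, 34.2] [ 0.4791 -0.2346  0.02  ]
0.21 [428.4, 204.0, 40.8, 38.9] [ 0.6011 -0.2464  0.02  ]
```

View pics/w1.png

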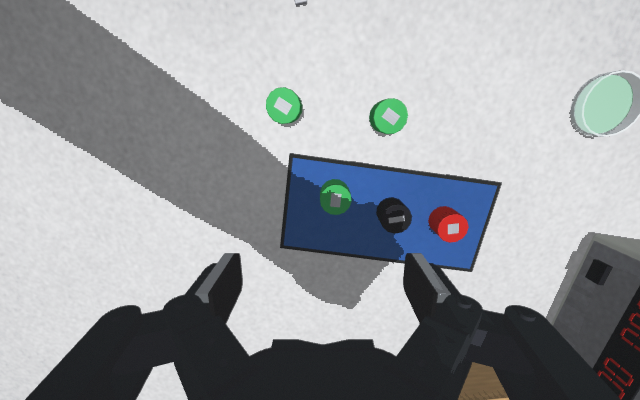

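The wrist view shows the target at (335,196) in the rack, with black at (394,215), red at (450,225) and the two other green mounts at (284,106) and (389,117). I'll descend and take one more measurement.

```bash
python3 -m pendant '[[1,7,0,-30,0,0,0],[1,7,0,-30,0,0,0],[1,0,0,-26,0,0,0],[1,0,0,0,0,0,0],[1,0,0,0,0,0,0]]'
python3 - <<'E'
from h import *
p=optics.camera("wrist");save("w2.png",p["image"])
for m in optics.masks_of("green_mount_center",p):
    l,t,w,h=m["extent"];print(round(m["conf"],2),m["extent"],at(p,l+w/2,t+h/2,.014).round(4))
g=None
hsv=cv2.cvtColor(p["image"],cv2.COLOR_RGB2HSV);mk=cv2.inRange(hsv,(45,80,20),(85,255,255))
n,_,st,ce=cv2.connectedComponentsWithStats(mk)
for s in st[1:]:
  if s[4]>100:print(s)
# model: project cylinder bbox, fit xy
from scipy.optimize import least_squares
def box(x,y):
    a=np.linspace(0,6.283,60);P=np.array([proj(p,[x+.016*np.cos(t),y+.016*np.sin(t),z]) for t in a for z in(0.001,.029)])
    return np.r_[P.min(0),P.max(0)]
for s in st[1:]:
  if s[4]>100:
    b=[s[0],s[1],s[0]+s[2],s[1]+s[3]];f=least_squares(lambda q:box(*q)-b,[.478,-.238],diff_step=1e-4);print(f.x.round(4),f.fun.round(1))
print(r.read_state()["position"])
E
```

```text
clock: 2.85
position: [0.4787, -0.2337, 0.2425]
ee_rot: [-0.0, 0.649, 0.761, -0.0]
force: [0.6, 0.4, 0.9]
opening: 0.0853
finger_force: 0.0
0.94 [367.4, 90.3, 52.5, 48.9] [ 0.5143 -0.15    0.014 ]
0.85 [299.7, 201.0, 40.4, 49.8] [ 0.4776 -0.2376  0.014 ]
0.8 [215.6, 70.6, 58.5, 52.7] [ 0.4141 -0.1546  0.014 ]
[ 217   72   57   54 1980]
[ 367   89   57   52 1867]
[ 298  201   44   52 1541]
[ 0.4165 -0.1569] [-1.2 -0.6  1.4  0.8]
[ 0.5141 -0.1508] [-0.6 -0.8  0.5  0.9]
[ 0.4777 -0.2372] [-0.5 -0.6  0.5  0.6]
[ 0.47933179 -0.23440393  0.24457836]
```

View pics/w2.png

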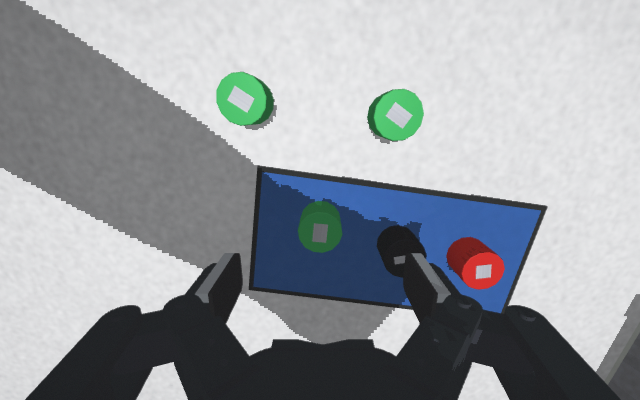

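The target fits at (0.4777, -0.2372), shown at (320,227). The black mount is close to the right finger, so I'll partly close the fingers before descending.

```bash
python3 -m pendant '[[0.2,-1.6,-2.8,0,0,0,0],[0.2,0,0,0,0,0,0],[0.2,0,0,0,0,0,0],[0.2,0,0,-20,0,0,0],[0.2,0,0,-20,0,0,0],[0.2,0,0,-15,0,0,0],[0.2,0,0,-14,0,0,0],[0.2,0,0,0,0,0,0]]' 30
python3 -m pendant '[[-0.3,0,0,0,0,0,0],[-0.4,0,0,0,0,0,0],[-0.4,0,0,0,0,0,0],[-0.4,0,0,0,0,0,0],[-0.4,0,0,0,0,0,0]]' 30
```

```text
clock: 3.62
position: [0.4777, -0.2379, 0.1731]
ee_rot: [0.001, 0.649, 0.761, 0.0]
force: [0.5, 0.2, -0.2]
opening: 0.0514
finger_force: 0.0
clock: 4.03
position: [0.4778, -0.238, 0.1749]
ee_rot: [0.001, 0.649, 0.761, 0.0]
force: [-1.6, 0.7, 10.3]
opening: 0.031
finger_force: 34.5
```

```bash
python3 -m pendant '[[0.2,0,0,0,0,0,0],[0.2,0,0,0,0,0,0],[0.2,0,0,4,0,0,0],[-0.4,0,0,0,0,0,0],[-0.4,0,0,0,0,0,0],[-0.4,0,0,0,0,0,0],[-0.4,0,0,0,0,0,0]]' 30
python3 -m pendant '[[-0.4,0,0,15,0,0,0],[-0.4,0,0,30,0,0,0],[-0.4,0,0,30,0,0,0],[-0.4,0,0,30,0,0,0],[-0.4,0,0,0,0,0,0]]' 30
python3 - <<'E'
from h import *
p=optics.camera("top")
for n,z in [("clamp",.016),("knob_grip",.0755),("collar_top",.0625)]:
  for m in optics.masks_of(n,p):
    l,t,w,h=m["extent"]
    if 250<l<380:
      ys,xs=np.nonzero(m["mask"]);pts=np.array([at(p,x,y,z)[:2] for x,y in zip(xs,ys)],np.float32)
      print(n,m["conf"],pts.mean(0),cv2.minAreaRect(pts))
E
```

```text
clock: 4.62
position: [0.4774, -0.2376, 0.1774]
ee_rot: [0.0, 0.649, 0.761, 0.0]
force: [-0.6, -0.4, 5.9]
opening: 0.0308
finger_force: 29.5
clock: 5.03
position: [0.4782, -0.238, 0.2877]
ee_rot: [0.004, 0.649, 0.761, 0.001]
force: [0.7, -0.2, 0.7]
opening: 0.0311
finger_force: 29.9
clamp 0.63 [0.5652755  0.12742877] ((0.5654447078704834, 0.12700511515140533), (0.1141008511185646, 0.21959853172302246), 10.452065467834473)
knob_grip 0.67 [0.57988447 0.06031441] ((0.5802008509635925, 0.05989035591483116), (0.034262266010046005, 0.035290345549583435), 27.286476135253906)
collar_top 0.6 [0.57940805 0.06026909] ((0.5792447328567505, 0.059591829776763916), (0.04659532755613327, 0.04619907587766647), 1.0425242185592651)
```

Gripped and lifted. The clamp measures 220x114 mm, so its size is confirmed. I'll go over it with the camera.

```bash
python3 -m pendant '[[-0.4,10,35,10,0,0,0],[-0.4,10,35,10,0,0,0],[-0.4,10,35,10,0,0,0],[-0.4,10,35,10,0,0,0],[-0.4,10,35,0,0,0,0],[-0.4,12,35,0,0,0,0],[-0.4,10,35,0,0,0,0],[-0.4,10,33,0,0,0,0]]' 30
python3 -m pendant '[[-0.4,0,0,0,0,0,0],[-0.4,0,0,0,0,0,0],[-0.4,0,0,0,0,0,0]]' 30
python3 - <<'E'
from h import *
p=optics.camera("wrist");save("w3.png",p["image"]);np.savez("w3.npz",K=p["camera_matrix"],T=p["world_from_camera"])
for n,z in [("clamp",.016),("knob_grip",.0875),("collar_top",.0625)]:
  for m in optics.masks_of(n,p)[:2]:
      ys,xs=np.nonzero(m["mask"]);pts=np.array([at(p,x,y,z)[:2] for x,y in zip(xs,ys)],np.float32)
      print(n,m["conf"],m["extent"],pts.mean(0),cv2.minAreaRect(pts))
E
```

```text
clock: 5.9
position: [0.5593, 0.0425, 0.3201]
ee_rot: [-0.001, 0.649, 0.761, -0.001]
force: [0.6, -0.7, -0.6]
opening: 0.031
finger_force: 29.9
clock: 6.15
position: [0.5591, 0.0404, 0.3205]
ee_rot: [-0.001, 0.649, 0.761, -0.001]
force: [-0.7, -0.1, -0.7]
opening: 0.0309
finger_force: 30.0
clamp 0.71 [281.9, 2.0, 123.1, 221.5] [0.5665774  0.12408561] ((0.5688967704772949, 0.11289875209331512), (0.10869306325912476, 0.20169124007225037), 10.781615257263184)
clamp 0.32 [441.0, 333.1, 14.5, 9.8] [ 0.7371115  -0.11169057] ((0.7372068762779236, -0.11194538325071335), (0.00613204063847661, 0.02614590898156166), 52.58852767944336)
knob_grip 0.74 [326.9, 171.8, 51.2, 49.8] [0.57821125 0.06193188] ((0.5784383416175842, 0.061827145516872406), (0.036985527724027634, 0.039169806987047195), 9.356130599975586)
knob_grip 0.31 [142.7, 145.0, 50.2, 119.4] [0.44133466 0.02901678] ((0.4402839243412018, 0.031531013548374176), (0.014717496931552887, 0.09611614793539047), 19.265565872192383)
collar_top 0.6 [325.6, 160.9, 55.4, 61.4] [0.57946134 0.05929848] ((0.5795693397521973, 0.05815650522708893), (0.04730215296149254, 0.05059892311692238), 9.032490730285645)
```

View pics/w3.png

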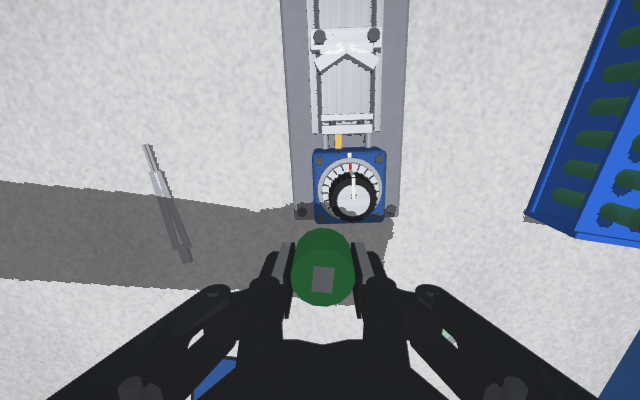

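The picture shows the knob at (352,200), red and white lines at (351,170), the open jaw's face edge at row 117, the vee block at (345,50), and the held mount at (322,262). Next I'll compute the clamp frame from the plate edges.

```bash
python3 - <<'E'
from h import *
d=np.load("w3.npz");p=dict(camera_matrix=d["K"],world_from_camera=d["T"])
A=lambda u,v,z:at(p,u,v,z)[:2]
l0,l1,r0,r1=A(280,0,.016),A(297,217,.016),A(409,0,.016),A(398,216,.016)
for a,b in((l1,l0),(r1,r0)):
  e=b-a;print("yaw",np.degrees(np.arctan2(-e[0],e[1])))
e=(l0-l1)+(r0-r1);e/=np.linalg.norm(e);ex=np.array([e[1],-e[0]])
print("yaw",np.degrees(np.arctan2(-e[0],e[1])),"width",(r1-l1)@ex,"front mid",(l1+r1)/2)
c=(l1+r1)/2+.110*e;print("centre",c,"bed",c+.014*e)
k=A(353,200,.0875);print("knob",k,"in clamp",(k-c)@ex,(k-c)@e)
for n,q in (("jaw",A(347,117,.0315)),("jawL",A(321,118,.0315)),("jawR",A(373,116,.0315)),("apex",A(345,50,.0315)),("rails",A(313,118,.02)),("railsR",A(380,117,.02)),("red",A(351,168,.0625))):print(n,q,((q-c)@ex).round(4),((q-c)@e).round(4))
E
```

```text
yaw 11.679762939165554
yaw 10.890387997289173
yaw 11.286485177913267 width 0.10536894752296777 front mid [0.58823393 0.02106003]
centre [0.5667053  0.12893272] bed [0.56396529 0.14266198]
knob [0.57927965 0.05932354] in clamp -0.0012923783691952753 -0.07072398787086398
jaw [0.56839677 0.11833712] -0.0004 -0.0107
jawL [0.54580246 0.11389678] -0.0234 -0.0107
jawR [0.59093636 0.12276671] 0.0226 -0.0108
apex [0.55708371 0.17019749] -0.0014 0.0423
rails [0.53841489 0.11269223] -0.0309 -0.0104
railsR [0.59944914 0.12326799] 0.031 -0.012
red [0.57642357 0.07910872] -0.0002 -0.0508
```

```bash
python3 - <<'E'
import cv2
im=cv2.imread("pics/w3.png")[0:225,270:420];cv2.imwrite("pics/w3c.png",cv2.resize(im,(400,600),interpolation=cv2.INTER_CUBIC))
E
```

```text
(no output)
```

View pics/w3c.png

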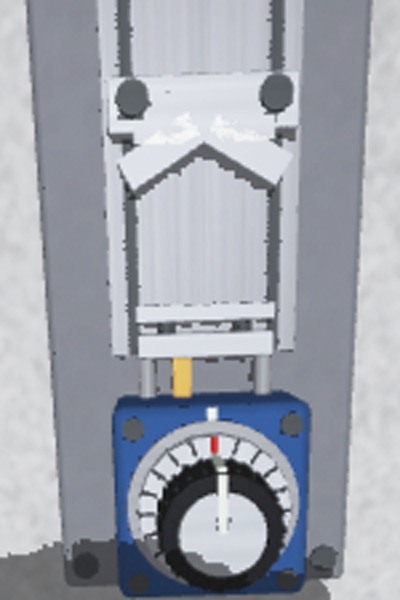

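```bash
python3 -m pendant '[[-0.4,1.6,33,0,0,0,2],[-0.4,1.5,34,0,0,0,0],[-0.4,1.5,34,0,0,0,0],[-0.4,0,0,-30,0,0,0],[-0.4,0,0,-30,0,0,0],[-0.4,0,0,-27,0,0,0],[-0.4,0,0,0,0,0,0],[-0.4,0,0,0,0,0,0]]' 30
python3 - <<'E'
from h import *
p=optics.camera("wrist");save("w4.png",p["image"]);s=r.read_state();print(s["position"],s["ee_rot"])
hsv=cv2.cvtColor(p["image"],cv2.COLOR_RGB2HSV);mk=cv2.inRange(hsv,(45,80,20),(85,255,255))
n,_,st,ce=cv2.connectedComponentsWithStats(mk);i=max(range(1,n),key=lambda i:st[i][4]);print(st[i])
t=s["position"];q=p;z0=t[2]-.1774
for x,y in[(t[0],t[1])]:
  a=np.linspace(0,6.283,60);P=np.array([proj(p,[x+.016*np.cos(b),y+.016*np.sin(b),z]) for b in a for z in(z0,z0+.028)]);print("pred",P.min(0),P.max(0)-P.min(0))
np.savez("w4.npz",K=p["camera_matrix"],T=p["world_from_camera"])
cv2.imwrite("pics/w4c.png",cv2.resize(cv2.imread("pics/w4.png")[0:340,200:460],(459,600),interpolation=cv2.INTER_CUBIC))
E
```

```text
clock: 7.02
position: [0.5635, 0.1407, 0.2343]
ee_rot: [-0.001, 0.636, 0.772, -0.001]
force: [1.3, -0.7, -0.2]
opening: 0.0308
finger_force: 30.0
[0.56411736 0.1408305  0.23606802] [1.41501713e-04 6.36121116e-01 7.71589184e-01 1.89066707e-04]
[ 290  228   65   79 3531]
pred [290.58721488 228.19316776] [66.68748906 81.21190692]
```

View pics/w4c.png

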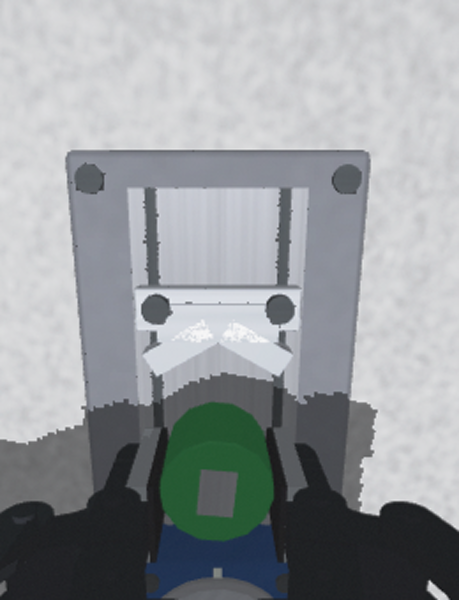

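```bash
python3 - <<'E'
from h import *
d=np.load("w4.npz");p=dict(camera_matrix=d["K"],world_from_camera=d["T"]);f=340/600
A=lambda u,v,z:at(p,200+u*f,v*f,z)[:2]
L,R=A(67,151,.016),A(369,151,.016);ex=(R-L)/np.linalg.norm(R-L);e=np.array([-ex[1],ex[0]])
print("w",np.linalg.norm(R-L),"yaw",np.degrees(np.arctan2(ex[1],ex[0])))
c=(L+R)/2-.11*e;print("c",c,"bed",c+.014*e)
a=A(219,344,.0315);print("apex",a,(a-c)@ex,(a-c)@e)
for t in ([.5641,.1408],):print("mount in clamp",(t-c)@ex,(t-c)@e)
E
```

```text
w 0.10651006541409769 yaw 10.903982932009335
c [0.5669022  0.12511859] bed [0.56425391 0.13886582]
apex [0.5590944  0.16811391] 0.00046631769004181183 0.04369602241052724
mount in clamp 0.000214746493212614 0.015928370196262046
```

The mount sits at (0, 16 mm) in the clamp frame, so it is lined up. I'll lower it gently.

```bash
python3 -m pendant '[[-0.4,0,0,-15,0,0,0],[-0.4,0,0,-10,0,0,0],[-0.4,0,0,-5,0,0,0],[-0.4,0,0,-2,0,0,0],[-0.4,0,0,0,0,0,0],[-0.4,0,0,0,0,0,0]]' 20
python3 -m pendant '[[-0.4,0,0,-1,0,0,0],[-0.4,0,0,-1,0,0,0],[-0.4,0,0,0,0,0,0]]' 20
```

```text
clock: 7.57
position: [0.5641, 0.1414, 0.2036]
ee_rot: [0.0, 0.636, 0.772, 0.0]
force: [0.0, 0.6, -0.5]
opening: 0.031
finger_force: 30.0
clock: 7.82
position: [0.564, 0.1415, 0.201]
ee_rot: [0.0, 0.636, 0.772, 0.0]
force: [-0.1, 0.4, 0.6]
opening: 0.0308
finger_force: 30.0
```

```bash
python3 -m pendant '[[-0.4,0,0,-0.8,0,0,0],[-0.4,0,0,-0.7,0,0,0],[-0.4,0,0,0,0,0,0]]' 20
python3 -m pendant '[[-0.4,0,0,-0.8,0,0,0],[-0.4,0,0,0,0,0,0]]' 20
python3 -m pendant '[[-0.4,0,0,-0.5,0,0,0],[-0.4,0,0,0,0,0,0]]' 20
```

```text
clock: 8.07
position: [0.5639, 0.1415, 0.1992]
ee_rot: [-0.0, 0.636, 0.772, -0.0]
force: [-0.1, 0.3, -0.5]
opening: 0.031
finger_force: 30.0
clock: 8.23
position: [0.5639, 0.1415, 0.1985]
ee_rot: [-0.0, 0.636, 0.772, -0.0]
force: [0.4, -0.0, -0.1]
opening: 0.0311
finger_force: 30.0
clock: 8.4
position: [0.5639, 0.1415, 0.198]
ee_rot: [-0.0, 0.636, 0.772, -0.0]
force: [0.2, -0.3, -0.6]
opening: 0.0311
finger_force: 30.0
```

```bash
python3 -m pendant '[[-0.4,0,0,-0.6,0,0,0],[-0.4,0,0,0,0,0,0]]' 20
python3 -m pendant '[[-0.4,0,0,-0.6,0,0,0],[-0.4,0,0,0,0,0,0]]' 20
python3 -m pendant '[[-0.4,0,0,-0.5,0,0,0],[-0.4,0,0,0,0,0,0]]' 20
```

```text
clock: 8.57
position: [0.5639, 0.1414, 0.1974]
ee_rot: [0.0, 0.636, 0.772, -0.0]
force: [0.6, 0.4, -1.0]
opening: 0.0306
finger_force: 30.0
clock: 8.73
position: [0.5639, 0.1414, 0.1968]
ee_rot: [-0.0, 0.636, 0.772, -0.0]
force: [-1.3, -0.3, -0.8]
opening: 0.0314
finger_force: 30.0
clock: 8.9
position: [0.5639, 0.1415, 0.1963]
ee_rot: [-0.0, 0.636, 0.772, -0.0]
force: [0.1, -0.5, -0.3]
opening: 0.031
finger_force: 30.0
```

```bash
python3 -m pendant '[[-0.4,0,0,-0.5,0,0,0],[-0.4,0,0,0,0,0,0]]' 20
python3 -m pendant '[[-0.4,0,0,-0.5,0,0,0],[-0.4,0,0,0,0,0,0]]' 20
python3 -m pendant '[[-0.4,0,0,-0.5,0,0,0],[-0.4,0,0,0,0,0,0]]' 20
```

```text
clock: 9.07
position: [0.5639, 0.1415, 0.1958]
ee_rot: [-0.0, 0.636, 0.772, -0.0]
force: [-0.0, 0.1, 0.0]
opening: 0.0308
finger_force: 30.0
clock: 9.23
position: [0.564, 0.1415, 0.1954]
ee_rot: [0.0, 0.636, 0.772, 0.0]
force: [0.5, -0.7, 0.4]
opening: 0.0311
finger_force: 30.1
clock: 9.4
position: [0.5639, 0.1415, 0.1954]
ee_rot: [0.0, 0.636, 0.772, 0.0]
force: [-1.8, -0.8, 3.7]
opening: 0.0309
finger_force: 30.5
```

```bash
python3 - <<'E'
from h import *
p=optics.camera("wrist");save("w5.png",p["image"]);s=r.read_state();t=s["position"];print(t,s["force"],s["ft_torque"])
hsv=cv2.cvtColor(p["image"],cv2.COLOR_RGB2HSV);mk=cv2.inRange(hsv,(45,80,20),(85,255,255))
n,_,st,ce=cv2.connectedComponentsWithStats(mk);i=max(range(1,n),key=lambda i:st[i][4]);print(st[i])
for k in(.1734,.1754,.1774,.1794,.1814):
  a=np.linspace(0,6.283,60);z0=t[2]-k;P=np.array([proj(p,[t[0]+.016*np.cos(b),t[1]+.016*np.sin(b),z]) for b in a for z in(z0,z0+.028)]);print(k,P.min(0),P.max(0)-P.min(0))
E
```

```text
[0.5639465  0.14146023 0.19540869] [-2.57262741  0.25143615  5.11986456] [-0.09462207  0.50471935  0.02509371]
[ 290  228   65   79 3525]
0.1734 [287.86636029 229.85469479] [67.73060848 82.64369093]
0.1754 [288.35849558 228.46903787] [66.75948736 81.3275477 ]
0.1774 [288.83671423 227.11704319] [65.81582046 80.05146307]
0.1794 [289.30159831 225.79749884] [64.89845979 78.81367229]
0.1814 [289.75369789 224.50925036] [64.00632047 77.61251123]
```

Contact at about 5 N, so I'll release and rise straight up.

```bash
python3 -m pendant '[[0.3,0,0,0,0,0,0],[0.3,0,0,0,0,0,0],[0.3,0,0,0,0,0,0],[0.3,0,0,10,0,0,0],[0.3,0,0,30,0,0,0],[0.3,0,0,40,0,0,0],[0.3,0,0,40,0,0,0],[0.3,0,0,0,0,0,0]]' 20
python3 -m pendant '[[0.3,8,-40,0,0,0,0],[0.3,7,-40,0,0,0,0],[0.3,7,-10,0,0,0,0],[0.3,0,0,0,0,0,0],[0.3,0,0,0,0,0,0]]' 20
python3 - <<'E'
from h import *
p=optics.camera("wrist");save("w6.png",p["image"]);s=r.read_state();print(s["position"],s["joint_pos"].round(2))
np.savez("w6.npz",K=p["camera_matrix"],T=p["world_from_camera"])
for n,z in [("green_mount_center",.034),("knob_grip",.0755),("collar_top",.0625)]:
  for m in optics.masks_of(n,p)[:1]:
    l,t,w,h=m["extent"];print(n,m["conf"],m["extent"],at(p,l+w/2,t+h/2,z).round(4))
cv2.imwrite("pics/w6c.png",cv2.resize(cv2.imread("pics/w6.png")[0:260,240:440],(461,600),interpolation=cv2.INTER_CUBIC))
E
```

```text
clock: 10.12
position: [0.5647, 0.1417, 0.3243]
ee_rot: [0.003, 0.636, 0.772, 0.005]
force: [1.4, 0.7, 1.2]
opening: 0.0556
finger_force: 0.0
clock: 10.53
position: [0.5861, 0.0509, 0.3152]
ee_rot: [-0.0, 0.636, 0.771, 0.0]
force: [-0.3, -1.1, 0.1]
opening: 0.0554
finger_force: 0.0
[0.58588664 0.05165038 0.31512936] [0.09 0.16 0.09 1.49 0.   1.47]
green_mount_center 0.89 [296.8, 68.4, 40.6, 42.0] [0.5637 0.146  0.034 ]
knob_grip 0.97 [290.1, 178.5, 49.8, 54.2] [0.579  0.0586 0.0755]
collar_top 0.91 [291.3, 169.9, 53.7, 61.0] [0.5812 0.0595 0.0625]
```

View pics/w6c.png

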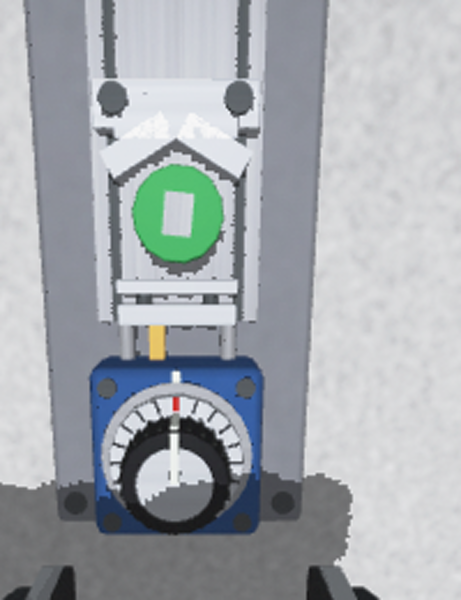

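The mount stands upright on the bed at crop (178,213), clear of the jaw and the vee, and the white line is on the red one at crop (175,403). Next I'll turn the gripper anticlockwise in the air for room, then centre it over the knob at (0.580, 0.059).

```bash
cat > st.py <<'E'
from rig import r
import numpy as np
s=r.read_state();q=s["ee_rot"];print("ST t%.2f yaw %.2f tz %.3f pos %s F %s op %.4f ff %.1f j6 %.2f"%(s["clock"],(2*np.degrees(np.arctan2(q[2],q[1]))-90)%360,s["ft_torque"][2],(s["position"]*1000).round(1),s["force"].round(1),s["opening"],s["finger_force"],s["joint_pos"][5]))
E
python3 -m pendant '[[0.5,-3,4,0,0,0,7],[0.5,-3,3.5,0,0,0,7],[0.5,0,0,0,0,0,7],[0.5,0,0,0,0,0,7],[0.5,0,0,0,0,0,7],[0.5,0,0,0,0,0,7],[0.5,0,0,0,0,0,7],[0.5,0,0,0,0,0,7]]' 40 >/dev/null
python3 -m pendant '[[0.5,0,0,0,0,0,7],[0.5,0,0,0,0,0,7],[0.5,0,0,0,0,0,7],[0.5,0,0,0,0,0,7],[0.5,0,0,0,0,0,7],[0.5,0,0,0,0,0,7],[0.5,0,0,0,0,0,7],[0.5,0,0,0,0,0,0]]' 40 >/dev/null
python3 -m pendant '[[0.5,0,0,0,0,0,0],[0.5,0,0,0,0,0,0]]' 40 >/dev/null
python3 st.py
```

```text
ST t12.23 yaw 115.86 tz -0.003 pos [579.8  59.5 314.9] F [0.7 0.8 0.4] op 0.0639 ff 0.0 j6 -0.35
```

```bash
python3 -m pendant '[[0.5,0.2,-0.5,-25,0,0,0],[0.5,0,0,-20,0,0,0],[0.5,0,0,-15,0,0,0],[0.5,0,0,-10,0,0,0],[0.5,0,0,-3,0,0,0],[0.5,0,0,0,0,0,0],[0.5,0,0,0,0,0,0]]' 40 >/dev/null; python3 st.py
python3 -m pendant '[[-0.2,0,0,0,0,0,0],[-0.4,0,0,0,0,0,0],[-0.4,0,0,0,0,0,0],[-0.4,0,0,0,0,0,0],[-0.4,0,0,0,0,0,0]]' 40 >/dev/null; python3 st.py
```

```text
ST t12.82 yaw 116.01 tz 0.019 pos [580.3  58.5 242.8] F [0.1 0.1 0.9] op 0.0641 ff 0.0 j6 -0.35
ST t13.23 yaw 116.10 tz -0.040 pos [580.   59.3 243.5] F [-5.2  6.3  7.6] op 0.0345 ff 39.7 j6 -0.35
```

```bash
python3 -m pendant '[[-0.4,-0.5,0.8,0.5,0,0,0],[-0.4,0,0,0,0,0,0]]' 40 >/dev/null; python3 st.py
python3 -m pendant '[[-0.4,0,0,0,0,0,-4],[-0.4,0,0,0,0,0,-4],[-0.4,0,0,0,0,0,-4],[-0.4,0,0,0,0,0,0]]' 40 >/dev/null; python3 st.py
python3 -m pendant '[[-0.4,0,0,0,0,0,-4],[-0.4,0,0,0,0,0,-4],[-0.4,0,0,0,0,0,-4],[-0.4,0,0,0,0,0,0]]' 40 >/dev/null; python3 st.py
```

```text
ST t13.40 yaw 116.07 tz 0.037 pos [579.8  59.7 243.5] F [-1.7  3.9  5.7] op 0.0344 ff 40.2 j6 -0.35
ST t13.73 yaw 103.82 tz 0.111 pos [579.8  59.5 243.5] F [-1.2  3.   5.1] op 0.0346 ff 40.3 j6 -0.14
ST t14.07 yaw 91.81 tz 0.099 pos [579.9  59.4 243.5] F [-2.4  2.5  5.9] op 0.0342 ff 40.3 j6 0.07
```

```bash
for i in 1; do
python3 -m pendant '[[-0.4,0,0,0,0,0,-4],[-0.4,0,0,0,0,0,-4],[-0.4,0,0,0,0,0,-4]]' 40 >/dev/null; python3 st.py
python3 -m pendant '[[-0.4,0,0,0,0,0,-4],[-0.4,0,0,0,0,0,-4]]' 40 >/dev/null; python3 st.py
python3 -m pendant '[[-0.4,0,0,0,0,0,-4],[-0.4,0,0,0,0,0,-4]]' 40 >/dev/null; python3 st.py
python3 -m pendant '[[-0.4,0,0,0,0,0,-3],[-0.4,0,0,0,0,0,-3]]' 40 >/dev/null; python3 st.py
done; python3 - <<'E'
from h import *
p=optics.camera("wrist");save("w7.png",p["image"])
E
```

```text
ST t14.32 yaw 79.86 tz 0.184 pos [579.9  59.2 243.5] F [-2.1  1.4  6.4] op 0.0342 ff 40.2 j6 0.28
ST t14.48 yaw 71.86 tz 0.149 pos [579.8  59.2 243.5] F [-1.2  0.4  6.1] op 0.0342 ff 40.2 j6 0.42
ST t14.65 yaw 63.85 tz 0.209 pos [579.8  59.1 243.5] F [-2.4 -0.4  7.1] op 0.0343 ff 40.3 j6 0.56
ST t14.82 yaw 57.89 tz 0.176 pos [579.8  59.  243.5] F [-1.  -1.1  7.2] op 0.0341 ff 40.3 j6 0.66
```

View pics/w7.png

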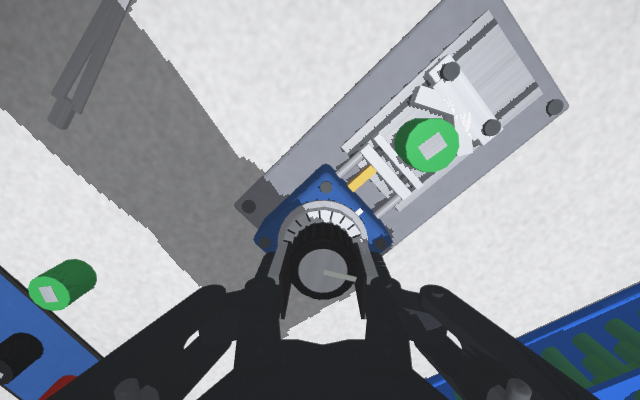

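The jaw has advanced with the knob (white line at (340,275)) and is pushing the mount at (428,145) towards the vee. I'll continue in small steps and watch the torque.

```bash
python3 -m pendant '[[-0.4,0,0,0,0,0,-3]]' 40 >/dev/null; python3 st.py
python3 -m pendant '[[-0.4,0,0,0,0,0,-3]]' 40 >/dev/null; python3 st.py
python3 -m pendant '[[-0.4,0,0,0,0,0,-3]]' 40 >/dev/null; python3 st.py
python3 -m pendant '[[-0.4,0,0,0,0,0,-3]]' 40 >/dev/null; python3 st.py
python3 -m pendant '[[-0.4,0,0,0,0,0,-3]]' 40 >/dev/null; python3 st.py
python3 -m pendant '[[-0.4,0,0,0,0,0,-3]]' 40 >/dev/null; python3 st.py
```

```text
ST t14.95 yaw 55.03 tz 0.188 pos [579.7  59.  243.5] F [-2.1 -1.1  6.7] op 0.0347 ff 40.3 j6 0.71
ST t15.03 yaw 51.91 tz 0.170 pos [579.7  59.  243.5] F [-3.  -1.2  6.1] op 0.0345 ff 40.3 j6 0.77
ST t15.12 yaw 48.89 tz 0.187 pos [579.7  58.9 243.5] F [-2.7 -1.6  6.5] op 0.0346 ff 40.3 j6 0.82
ST t15.20 yaw 45.89 tz 0.165 pos [579.7  58.9 243.5] F [-3.1 -1.6  7.3] op 0.0342 ff 40.3 j6 0.87
ST t15.28 yaw 42.89 tz 0.157 pos [579.6  58.9 243.5] F [-2.9 -1.7  6.8] op 0.0343 ff 40.3 j6 0.92
ST t15.37 yaw 39.88 tz 0.259 pos [579.6  58.9 243.5] F [-3.  -1.4  7.5] op 0.0346 ff 40.3 j6 0.98
```

```bash
python3 -m pendant '[[-0.4,0,0,0,0,0,-2],[-0.4,0,0,0,0,0,0]]' 40 >/dev/null; python3 st.py
python3 -m pendant '[[-0.4,0,0,0,0,0,-2],[-0.4,0,0,0,0,0,0]]' 40 >/dev/null; python3 st.py
python3 -m pendant '[[-0.4,0,0,0,0,0,-2],[-0.4,0,0,0,0,0,0]]' 40 >/dev/null; python3 st.py
python3 -m pendant '[[-0.4,0,0,0,0,0,-2],[-0.4,0,0,0,0,0,0]]' 40 >/dev/null; python3 st.py
python3 -m pendant '[[-0.4,0,0,0,0,0,-2],[-0.4,0,0,0,0,0,0]]' 40 >/dev/null; python3 st.py
python3 -m pendant '[[-0.4,0,0,0,0,0,-2],[-0.4,0,0,0,0,0,0]]' 40 >/dev/null; python3 st.py
```

```text
ST t15.53 yaw 37.90 tz 0.008 pos [579.6  58.9 243.5] F [-2.9 -1.3  8.2] op 0.0343 ff 40.4 j6 1.01
ST t15.70 yaw 35.91 tz -0.006 pos [579.6  58.9 243.5] F [-4.2 -1.4  8. ] op 0.0342 ff 40.4 j6 1.05
ST t15.87 yaw 33.91 tz 0.066 pos [579.6  58.8 243.5] F [-4.1 -2.4  8.1] op 0.0346 ff 40.4 j6 1.08
ST t16.03 yaw 31.92 tz 0.068 pos [579.5  58.9 243.5] F [-3.4 -1.9  7.7] op 0.0343 ff 40.4 j6 1.12
ST t16.20 yaw 29.91 tz 0.052 pos [579.5  58.8 243.4] F [-4.9 -2.5  7.1] op 0.0346 ff 40.5 j6 1.15
ST t16.37 yaw 27.91 tz 0.004 pos [579.5  58.8 243.5] F [-4.1 -1.6  8.4] op 0.0346 ff 40.5 j6 1.19
```

```bash
python3 -m pendant '[[-0.4,0,0,0,0,0,-2]]' 40 >/dev/null; python3 st.py
python3 -m pendant '[[-0.4,0,0,0,0,0,-2]]' 40 >/dev/null; python3 st.py
python3 -m pendant '[[-0.4,0,0,0,0,0,-2]]' 40 >/dev/null; python3 st.py
python3 -m pendant '[[-0.4,0,0,0,0,0,-2]]' 40 >/dev/null; python3 st.py
python3 -m pendant '[[-0.4,0,0,0,0,0,-2]]' 40 >/dev/null; python3 st.py
```

```text
ST t16.45 yaw 26.04 tz 0.193 pos [579.5  58.8 243.5] F [-3.3 -2.3  8.5] op 0.0342 ff 40.5 j6 1.22
ST t16.53 yaw 23.94 tz 0.163 pos [579.5  58.8 243.5] F [-5.2 -2.3  8.7] op 0.0344 ff 40.5 j6 1.25
ST t16.62 yaw 21.93 tz 0.135 pos [579.5  58.8 243.4] F [-4.6 -2.4  9.1] op 0.0343 ff 40.5 j6 1.29
ST t16.70 yaw 19.93 tz 0.164 pos [579.4  58.8 243.5] F [-4.7 -2.1  8.7] op 0.0342 ff 40.5 j6 1.32
ST t16.78 yaw 17.93 tz 0.190 pos [579.4  58.8 243.4] F [-5.4 -3.6  7.7] op 0.0348 ff 40.5 j6 1.36
```

```bash
cat > mt.py <<'E'
from h import *
from scipy.optimize import least_squares
c=np.array([.5669,.1251]);y=np.radians(11);ex=np.array([np.cos(y),np.sin(y)]);e=np.array([-ex[1],ex[0]])
p=optics.camera("wrist");save("last.png",p["image"])
b=None
for m in optics.masks_of("green_mount_center",p):
    l,t,w,h=m["extent"];X=at(p,l+w/2,t+h/2,.034)[:2]
    if m["conf"]>.4 and np.linalg.norm(X-c)<.08:b=[l,t,l+w,t+h];break
def box(q):
    a=np.linspace(0,6.283,60);P=np.array([proj(p,[q[0]+.016*np.cos(t),q[1]+.016*np.sin(t),z]) for t in a for z in(.02,.048)]);return np.r_[P.min(0),P.max(0)]
f=least_squares(lambda q:box(q)-b,X,diff_step=1e-4);print("mount clamp xy mm",1000*(f.x-c)@ex,1000*(f.x-c)@e,f.fun.round(1))
E
python3 mt.py
python3 -m pendant '[[-0.4,0,0,0,0,0,-2],[-0.4,0,0,0,0,0,-2]]' 40 >/dev/null; python3 st.py
python3 -m pendant '[[-0.4,0,0,0,0,0,-2]]' 40 >/dev/null; python3 st.py; python3 mt.py
python3 -m pendant '[[-0.4,0,0,0,0,0,-2]]' 40 >/dev/null; python3 st.py
python3 -m pendant '[[-0.4,0,0,0,0,0,-2]]' 40 >/dev/null; python3 st.py; python3 mt.py
```

```text
mount clamp xy mm 1.3907450944918178 25.186286607361374 [-0.2 -1.1  0.2  1.5]
ST t17.05 yaw 13.94 tz 0.242 pos [579.4  58.8 243.5] F [-5.4 -2.6  9.1] op 0.0346 ff 40.5 j6 1.43
ST t17.13 yaw 11.93 tz 0.187 pos [579.4  58.7 243.5] F [-5.1 -2.   8.4] op 0.0340 ff 40.5 j6 1.46
mount clamp xy mm 0.941046713965807 25.88185588401423 [-0.6 -1.1  0.6  1.5]
ST t17.32 yaw 10.05 tz 0.201 pos [579.3  58.8 243.5] F [-6.3 -2.6  9.2] op 0.0343 ff 40.6 j6 1.50
ST t17.40 yaw 7.94 tz 0.259 pos [579.3  58.8 243.4] F [-5.5 -3.4  8.3] op 0.0343 ff 40.6 j6 1.53
mount clamp xy mm 0.9197172816690982 25.478882149829076 [ 0.7  0.4 -0.7 -0.6]
```

```bash
python3 -m pendant '[[-0.4,0,0,0,0,0,-2]]' 40 >/dev/null; python3 st.py
python3 -m pendant '[[-0.4,0,0,0,0,0,-2]]' 40 >/dev/null; python3 st.py
python3 -m pendant '[[-0.4,0,0,0,0,0,-2]]' 40 >/dev/null; python3 st.py
python3 -m pendant '[[-0.4,0,0,0,0,0,-2]]' 40 >/dev/null; python3 st.py
python3 -m pendant '[[-0.4,0,0,0,0,0,-2]]' 40 >/dev/null; python3 st.py
python3 -m pendant '[[-0.4,0,0,0,0,0,-2]]' 40 >/dev/null; python3 st.py
python3 mt.py
```

```text
ST t17.58 yaw 6.04 tz 0.226 pos [579.3  58.7 243.4] F [-6.2 -3.3  8.9] op 0.0342 ff 40.6 j6 1.57
ST t17.67 yaw 3.94 tz 0.271 pos [579.3  58.7 243.5] F [-6.  -3.6  9.1] op 0.0344 ff 40.6 j6 1.60
ST t17.75 yaw 1.94 tz 0.268 pos [579.2  58.8 243.5] F [-5.5 -2.4  9.9] op 0.0346 ff 40.6 j6 1.64
ST t17.83 yaw 359.93 tz 0.241 pos [579.2  58.8 243.4] F [-7.3 -2.6  9.8] op 0.0344 ff 40.6 j6 1.67
ST t17.92 yaw 357.94 tz 0.263 pos [579.2  58.8 243.4] F [-6.9 -3.3  9.6] op 0.0344 ff 40.6 j6 1.71
ST t18.00 yaw 355.94 tz 0.300 pos [579.2  58.8 243.4] F [-6.2 -2.2  8.5] op 0.0341 ff 40.6 j6 1.74
mount clamp xy mm 1.5582922139541298 24.83920847546648 [-1.1 -0.1  1.3  0.2]
```

```bash
python3 -m pendant '[[-0.4,0,0,0,0,0,-2]]' 40 >/dev/null; python3 st.py
python3 -m pendant '[[-0.4,0,0,0,0,0,-2]]' 40 >/dev/null; python3 st.py
python3 -m pendant '[[-0.4,0,0,0,0,0,-2]]' 40 >/dev/null; python3 st.py
python3 -m pendant '[[-0.4,0,0,0,0,0,-2]]' 40 >/dev/null; python3 st.py
python3 -m pendant '[[-0.4,0,0,0,0,0,-2]]' 40 >/dev/null; python3 st.py
python3 -m pendant '[[-0.4,0,0,0,0,0,-2]]' 40 >/dev/null; python3 st.py
```

```text
ST t18.18 yaw 354.05 tz 0.206 pos [579.2  58.7 243.5] F [-6.9 -2.5  9. ] op 0.0347 ff 40.6 j6 1.78
ST t18.27 yaw 351.94 tz 0.029 pos [579.1  58.8 243.4] F [-6.4 -2.   9.4] op 0.0346 ff 40.6 j6 1.81
ST t18.35 yaw 349.92 tz -0.064 pos [579.1  58.8 243.4] F [-7.2 -2.2 10.8] op 0.0347 ff 40.7 j6 1.85
ST t18.43 yaw 347.91 tz -0.013 pos [579.1  58.8 243.4] F [-7.  -2.7  9.6] op 0.0346 ff 40.7 j6 1.88
ST t18.52 yaw 345.92 tz 0.151 pos [579.1  58.8 243.4] F [-8.5 -2.  10.1] op 0.0342 ff 40.7 j6 1.92
ST t18.60 yaw 343.93 tz 0.216 pos [579.1  58.8 243.5] F [-7.7 -3.3  9.7] op 0.0341 ff 40.7 j6 1.95
```

The first click is clear: torque peaked near yaw 355° and rose back through zero near 347.5°. The second notch should fall near 329.5° and the third near 311.5°.

```bash
python3 -m pendant '[[-0.4,0,0,0,0,0,-2]]' 40 >/dev/null; python3 st.py
python3 -m pendant '[[-0.4,0,0,0,0,0,-2]]' 40 >/dev/null; python3 st.py
python3 -m pendant '[[-0.4,0,0,0,0,0,-2]]' 40 >/dev/null; python3 st.py
python3 -m pendant '[[-0.4,0,0,0,0,0,-2]]' 40 >/dev/null; python3 st.py
python3 -m pendant '[[-0.4,0,0,0,0,0,-2]]' 40 >/dev/null; python3 st.py
python3 -m pendant '[[-0.4,0,0,0,0,0,-2]]' 40 >/dev/null; python3 st.py
python3 -m pendant '[[-0.4,0,0,0,0,0,-2]]' 40 >/dev/null; python3 st.py
python3 -m pendant '[[-0.4,0,0,0,0,0,-2]]' 40 >/dev/null; python3 st.py
```

```text
ST t18.68 yaw 341.94 tz 0.265 pos [579.   58.8 243.4] F [-7.6 -2.5 10.3] op 0.0345 ff 40.7 j6 1.99
ST t18.77 yaw 339.94 tz 0.264 pos [579.   58.8 243.4] F [-7.2 -2.6 10. ] op 0.0347 ff 40.7 j6 2.02
ST t18.85 yaw 337.94 tz 0.299 pos [579.   58.8 243.4] F [-8.1 -2.6  9.8] op 0.0342 ff 40.7 j6 2.06
ST t18.93 yaw 335.94 tz 0.218 pos [579.   58.8 243.4] F [-8.9 -2.7 11.1] op 0.0345 ff 40.7 j6 2.09
ST t19.02 yaw 333.93 tz 0.076 pos [578.9  58.8 243.4] F [-8.9 -1.9 10.8] op 0.0345 ff 40.7 j6 2.13
ST t19.10 yaw 331.92 tz -0.121 pos [578.9  58.8 243.4] F [-7.8 -1.7 11.2] op 0.0342 ff 40.7 j6 2.16
ST t19.18 yaw 329.92 tz 0.022 pos [578.9  58.9 243.4] F [-9.  -2.  10.1] op 0.0346 ff 40.7 j6 2.20
ST t19.27 yaw 327.93 tz 0.041 pos [578.9  58.9 243.4] F [-9.7 -1.9 10.2] op 0.0343 ff 40.7 j6 2.23
```

```bash
python3 -m pendant '[[-0.4,0,0,0,0,0,-2],[-0.4,0,0,0,0,0,-2],[-0.4,0,0,0,0,0,-2]]' 40 >/dev/null; python3 st.py
python3 -m pendant '[[-0.4,0,0,0,0,0,-2]]' 40 >/dev/null; python3 st.py
python3 -m pendant '[[-0.4,0,0,0,0,0,-2]]' 40 >/dev/null; python3 st.py
python3 -m pendant '[[-0.4,0,0,0,0,0,-2]]' 40 >/dev/null; python3 st.py
python3 -m pendant '[[-0.4,0,0,0,0,0,-2]]' 40 >/dev/null; python3 st.py
python3 -m pendant '[[-0.4,0,0,0,0,0,-2]]' 40 >/dev/null; python3 st.py
```

```text
ST t19.52 yaw 321.95 tz 0.288 pos [578.8  58.9 243.4] F [-9.3 -1.4 11.3] op 0.0343 ff 40.7 j6 2.34
ST t19.60 yaw 319.95 tz 0.206 pos [578.8  58.9 243.4] F [-8.6 -2.3 11.8] op 0.0345 ff 40.7 j6 2.37
ST t19.68 yaw 317.95 tz 0.200 pos [578.8  58.9 243.4] F [-9.3 -1.  11.1] op 0.0346 ff 40.7 j6 2.41
ST t19.77 yaw 315.94 tz 0.046 pos [578.8  58.9 243.4] F [-9.9 -2.1 10.7] op 0.0346 ff 40.8 j6 2.44
ST t19.85 yaw 313.93 tz -0.001 pos [578.8  59.  243.4] F [-10.   -1.3  11.1] op 0.0346 ff 40.8 j6 2.48
ST t19.93 yaw 311.93 tz -0.055 pos [578.8  59.  243.4] F [-9.5 -0.3 10.5] op 0.0344 ff 40.8 j6 2.51
```

In the third notch. I'll let it settle, release and rise.

```bash
python3 -m pendant '[[-0.4,0,0,0,0,0,-0.4],[-0.4,0,0,0,0,0,0],[-0.4,0,0,0,0,0,0]]' 40 >/dev/null; python3 st.py
python3 -m pendant '[[0.5,0,0,0,0,0,0],[0.5,0,0,0,0,0,0],[0.5,0,0,0,0,0,0],[0.5,0,0,15,0,0,0],[0.5,0,0,30,0,0,0],[0.5,0,0,30,0,0,0],[0.5,0,0,0,0,0,0]]' 20 >/dev/null; python3 st.py
python3 -m pendant '[[0.5,-10,-10,10,0,0,7],[0.5,-10,-10,10,0,0,7],[0.5,0,0,0,0,0,7],[0.5,0,0,0,0,0,7],[0.5,0,0,0,0,0,7],[0.5,0,0,0,0,0,7],[0.5,0,0,0,0,0,7],[0.5,0,0,0,0,0,0]]' 20 >/dev/null; python3 st.py
python3 mt.py; python3 -c "
import cv2
im=cv2.imread('pics/last.png')[60:260,200:440];cv2.imwrite('pics/fin.png',cv2.resize(im,(720,600),interpolation=cv2.INTER_CUBIC))"
```

```text
ST t20.18 yaw 311.62 tz -0.131 pos [578.8  59.  243.4] F [-10.4  -0.7  11.4] op 0.0345 ff 40.8 j6 2.52
ST t20.77 yaw 311.65 tz -0.008 pos [580.4  59.3 323.4] F [0.4 0.7 1. ] op 0.0638 ff 0.0 j6 2.52
ST t21.43 yaw 0.97 tz 0.026 pos [559.8  39.2 337.2] F [-0.8 -1.1 -0.7] op 0.0642 ff 0.0 j6 1.62
mount clamp xy mm 2.964664908948159 26.040066702169195 [ 0.2  2.2 -0.2 -2.6]
```

View pics/fin.png

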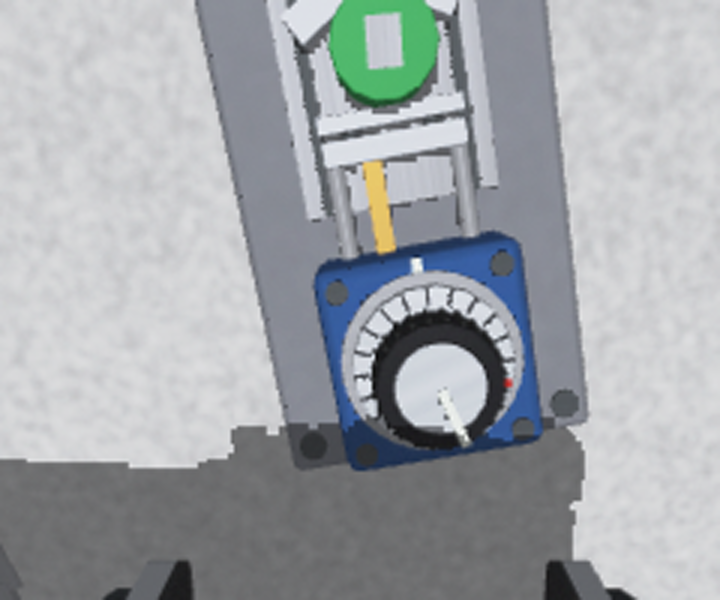

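The mount is clamped in the vee. The white line points to crop (465,443) and the red line is at crop (508,383). I'll calculate the angle between them.

```bash
python3 - <<'E'
from h import *
p=optics.camera("wrist");A=lambda u,v,z:at(p,200+u*.3333,60+v/3,z)[:2]
c=A(441,388,.0875);w=A(466,444,.0875)-c
print(c)
ang=lambda v:np.degrees(np.arctan2(v[1],v[0]))
for k in (c,np.array([.580,.059])):
  rd=A(508,383,.0625)-k;print(ang(w),ang(rd),"clockwise",(ang(rd)-ang(w))%360,np.linalg.norm(w),np.linalg.norm(rd))
p2=optics.camera("top")
for n in("black_mount_center","red_mount_center"):
  for m in optics.masks_of(n,p2)[:1]:print(n,m["extent"])
E
```

```text
[0.57995189 0.05892013]
-64.99957531810125 -11.880856265561937 clockwise 53.11871905253931 0.01751875416881634 0.022899658595691534
-64.99957531810125 -12.101483082080927 clockwise 52.898092236020325 0.01751875416881634 0.022869192306963534
black_mount_center [214.3, 190.9, 15.4, 12.8]
```

The white line is 53° clockwise from the red one, against 54° for three clicks, so I'll hand in.

```bash
python3 -c "
from rig import r
print(r.sign_off())"
```

```text
the job is handed in; nothing more can be done
None
```

The green mount is clamped upright in the vee, the knob sits in its third notch (about 53° measured, 54° nominal), and the gripper has let go and moved clear; the job is handed in, and no verdict came back.

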